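# Sticker up the second course of a drying pile of turning blanks

### The job

Add the second course to the drying pile of turning blanks. Lay the two stickers flat across the three lower blanks, one squarely above each bearer, then set the three loose blanks on the stickers, each squarely above the lower blank of its own width, pointing the same way and with the ends in line. Leave the lower course where it lies.

Things in the scene. Friction and masses are not known exactly. Their poses are not given: they have to be found in the camera images.
- bearers: Fixed dark-wood frame under the drying pile: two bearers 240 mm long (y), 24 wide, 25 high, centre lines at x = +60 and -60 mm in its frame, joined by low cross pieces; seen in the gaps between the lower blanks and past their sides. Origin: its centre at bench height (z = 0); x along the blanks, z up. A tin 100 mm high, a brush and a steel faceplate 0.2 m or more beyond it are no part of the job.
- low_wide_c (a point): Centre of the wide blank of the lower course, a loose pale sawn wood bar 180 mm long (x) x 56 mm wide (y) x 40 mm high (z) with white waxed ends, lying across both bearers, parallel to the other two (the three lie side by side, 84 mm from centre line to centre line, in an order that changes), its middle at the middle of the frame lengthwise. Its underside is 25 mm and its top 65 mm above the bench. x along its length, z up.
- low_medium_c (a point): Centre of the medium blank of the lower course, a loose pale sawn wood bar 180 mm long (x) x 42 mm wide (y) x 40 mm high (z) with white waxed ends, lying across both bearers, parallel to the other two (the three lie side by side, 84 mm from centre line to centre line, in an order that changes), its middle at the middle of the frame lengthwise. Its underside is 25 mm and its top 65 mm above the bench. x along its length, z up.
- low_narrow_c (a point): Centre of the narrow blank of the lower course, a loose pale sawn wood bar 180 mm long (x) x 28 mm wide (y) x 40 mm high (z) with white waxed ends, lying across both bearers, parallel to the other two (the three lie side by side, 84 mm from centre line to centre line, in an order that changes), its middle at the middle of the frame lengthwise. Its underside is 25 mm and its top 65 mm above the bench. x along its length, z up.
- blank_wide_c (a point): Centre of the loose wide blank to be stacked, the same pale bar as its partner in the lower course: 180 mm long (x) x 56 mm wide (y) x 40 mm high (z), white waxed ends, about 0.27 kg. It starts flat on the bench, centre 20 mm up, roughly pointing away from the robot.
- blank_medium_c (a point): Centre of the loose medium blank to be stacked, the same pale bar as its partner in the lower course: 180 mm long (x) x 42 mm wide (y) x 40 mm high (z), white waxed ends, about 0.21 kg. It starts flat on the bench, centre 20 mm up, roughly pointing away from the robot.
- blank_narrow_c (a point): Centre of the loose narrow blank to be stacked, the same pale bar as its partner in the lower course: 180 mm long (x) x 28 mm wide (y) x 40 mm high (z), white waxed ends, about 0.14 kg. It starts flat on the bench, centre 20 mm up, roughly pointing away from the robot.
- sticker_a_c (a point): Centre of one of two identical loose stickers (spacer sticks), dark brown wood without waxed ends, 220 mm long (x) x 22 mm wide (y) x 20 mm high (z), about 0.05 kg. It starts flat on the bench, centre 10 mm up, roughly pointing away from the robot. Either sticker may go over either bearer.
- sticker_b_c (a point): Centre of one of two identical loose stickers (spacer sticks), dark brown wood without waxed ends, 220 mm long (x) x 22 mm wide (y) x 20 mm high (z), about 0.05 kg. It starts flat on the bench, centre 10 mm up, roughly pointing away from the robot. Either sticker may go over either bearer.
Things that resemble listed ones, but are neither listed nor needed, are in the scene too. Leave any blue look-alike of the part that bears blank_medium_c alone. What is shaped like the part that bears blank_wide_c but blue is not meant.

How it is judged:
At the end, for the whole second after the job is handed in: Stickers over the bearers (12 mm sideways, 15 mm along, 0.14 rad), 75 mm up; each blank level on them over its own-width partner (12 mm lengthwise, 10 mm sideways, 0.12 rad), centre 60 mm above it; heights +-5 mm. Lower blanks moved under 12 mm; all at rest (x of blank_wide_c in the frame of low_wide_c between -0.012 and 0.012 m and y of blank_wide_c in the frame of low_wide_c between -0.01 and 0.01 m and z of blank_wide_c in the frame of low_wide_c between 0.055 and 0.065 m and angle between the x axis of blank_wide_c and the x axis of low_wide_c, either way round below 0.12 rad and angle between each of blank_wide_c, blank_medium_c, blank_narrow_c's own z axis and vertical below 0.06 rad and linear speed of each of blank_wide, blank_medium, blank_narrow, sticker_a, sticker_b below 0.02 m/s and distance of each of low_wide_c, low_medium_c, low_narrow_c from where it was at the start of the episode below 0.012 m and x of blank_medium_c in the frame of low_medium_c between -0.012 and 0.012 m and y of blank_medium_c in the frame of low_medium_c between -0.01 and 0.01 m and z of blank_medium_c in the frame of low_medium_c between 0.055 and 0.065 m and angle between the x axis of blank_medium_c and the x axis of low_medium_c, either way round below 0.12 rad and x of blank_narrow_c in the frame of low_narrow_c between -0.012 and 0.012 m and y of blank_narrow_c in the frame of low_narrow_c between -0.01 and 0.01 m and z of blank_narrow_c in the frame of low_narrow_c between 0.055 and 0.065 m and angle between the x axis of blank_narrow_c and the x axis of low_narrow_c, either way round below 0.12 rad and z of sticker_a_c in the frame of bearers between 0.07 and 0.08 m and angle between the x axis of each of sticker_a_c, sticker_b_c and the y axis of bearers, either way round below 0.14 rad and z of sticker_b_c in the frame of bearers between 0.07 and 0.08 m and ((x of sticker_a_c in the frame of bearers between 0.048 and 0.072 m and y of sticker_a_c in the frame of bearers between -0.015 and 0.015 m and x of sticker_b_c in the frame of bearers between -0.072 and -0.048 m and y of sticker_b_c in the frame of bearers between -0.015 and 0.015 m) or (x of sticker_a_c in the frame of bearers between -0.072 and -0.048 m and y of sticker_a_c in the frame of bearers between -0.015 and 0.015 m and x of sticker_b_c in the frame of bearers between 0.048 and 0.072 m and y of sticker_b_c in the frame of bearers between -0.015 and 0.015 m))); the robot touches nothing.
It also fails if it takes over 128 s, if anything falls off the work surface, if the arm or the gripper's body presses on something with over 40 N, if the wrist force passes 120 N, or if a joint passes its speed limit or range.

### The arm

A 7-joint arm with a two-finger parallel gripper is mounted at the origin on the work surface. World frame = base frame: x ahead of the robot, y to its left, z up, the work surface at z = 0. Lengths are in m, angles in rad, forces in N, time in s.
With the tool pointing down it reaches from about 0.4 to 0.85 m from the base axis. Payload 6.9 kg.
Tool frame: the origin (TCP) lies midway between the tips of the shut fingers; the grasp point (between the pads) lies 19 mm behind it; x points along the fingers, y is the direction in which the jaws open and shut, and the axes are right-handed (so a half turn about x gives the same grasp; the last joint's range is limited). The gripper opens to 85 mm and grips with 20 to 120 N. Pads are 22 mm wide; open, the fingers measure 114 mm over their backs; the gripper's body (76 mm by 85 mm) begins 54 mm behind the grasp point. The pads swing forward as they close: fully open they stand 13 mm farther back than shut.
Start: joints at [1.319, 0.507, -0.238, 1.5, 0.126, 1.149, -0.155], TCP at [0.218, -0.586, 0.231] pointing down, gripper open.
Joint ranges: [-3.08, 3.08], [-0.24, 2.05], [-1.43, 1.35], [0, 2.5], [-1.52, 4.66], [0.17, 1.96], [-2.89, 2.89]. Speed limits (rad/s): [2.39, 2.39, 3.14, 3.14, 3.14, 3.14, 3.14].

### API

Orientations are given as a unit quaternion [w, x, y, z].
In Python, from cell import sensors, camera, camera_params, job gives the robot as it stands. The module is installed in compiled form; this text tells all that it offers.
- The arm moves only by the tool step_arm, never from a script. Its argument "motion" is a list of rows, each a list of 6 numbers: the shift along the tool's x, y, z in mm, then the turn, a rotation vector about the tool's x, y, z in rad. In form: [[dx, dy, dz, ax, ay, az], ...]. A call has 1 to 12 rows; each row is the pose to reach, as a shift and turn from the pose commanded when the call began, along the tool's axes at that moment; what a row does not reach only later rows make up. A row lasts 1/8 s, in which the tool goes at most 62.5 mm and 10.7 degrees, less where a joint would pass 70% of its speed; a pose out of reach is approached as far as the arm can. A call with a gripper value outside its range is refused whole. "jaw" is the finger opening in mm, from 0 to 85.4, set as the call begins (left out, the last holds). The fingers move at their own pace and stop on an object; "force" is the grip in N (left out, the last holds). Time passes only in rows, so rows that repeat a pose let the fingers close. It gives the time, the measured TCP pose, the force and the opening at its end, in the units of the state.
- sensors.read_state(): the state, without advancing time (a new reading comes with each control period).
- camera(name): name is "side" or "top"; returns (picture, depth): 480x640x3 uint8, blue, green, red; 480x640 float32, m along the optical axis (not along the pixel's ray), 0 where there is no reading.
- camera_params(name): a dict with "camera_matrix" (3x3 intrinsics, pixels), "R" (3x3) and "t" (3): a world point X has camera coordinates R X + t. Camera axes: x right, y down, z forward; pixel columns grow to the right and rows downward; lengths in m; the calibration is good to about 2 mm. A picture is of the moment at which its call begins. camera_params takes no time and is no camera call.
- job.hand_in(): hands the job in, once; it reports no verdict.
The state is a dict: "clock": time; "q": joint angles; "joint_vel": joint speeds; "effort": joint torques, N m; "eef_pos": TCP position; "tcp_rot": TCP orientation; "wrist_force": force on the tool from outside, world axes, zero at the start; "torque": the same for the moment, N m; "grip_width": finger opening in m.
Only numpy, scipy, OpenCV 4.12 (cv2) and the standard library are available. Lean on these libraries where they do the work, as an engineer would, in place of code of your own. Each camera call takes 0.05 s, during which the arm holds its last target. There are 200 camera calls.

## Working session

There is one attempt and no reset: what is moved stays moved. The work goes in short steps, Python scripts to look and compute and a tool call to move; the robot and the scene stay as the last step left them, time stands still between calls to the robot, and variables do not carry over. Pictures are saved under pics/ and viewed, about 12 in all and at most 16, crops included, and the job is handed in when it is done.

Besides the shell and the picture viewer there is one more tool, called by a JSON object that holds its "name" and its "arguments". step_arm: Moves the arm, as the interface text tells. Its arguments: {"type":"object","properties":{"motion":{"type":"array","items":{"type":"array","items":{"type":"number"}}},"jaw":{"type":"number"},"force":{"type":"number"}},"required":["motion"]}

```bash
mkdir -p pics; python3 - <<'E'
from cell import sensors,camera,camera_params
import cv2,numpy as np
s=sensors.read_state();print({k:np.round(v,3) for k,v in s.items()})
for n in("top","side"):
    im,d=camera(n);cv2.imwrite(f"pics/{n}0.png",im);np.save(f"{n}0.npy",d)
    p=camera_params(n);print(n,p["camera_matrix"],-p["R"].T@p["t"],p["R"])
E
```

```text
{'clock': np.float64(0.0), 'q': array([ 1.32 ,  0.508, -0.238,  1.501,  0.126,  1.149, -0.155]), 'joint_vel': array([-0.   ,  0.001,  0.001,  0.001, -0.   ,  0.   , -0.001]), 'effort': array([-1.0000e-03, -6.2058e+01, -2.1870e+00, -2.4964e+01,  1.3000e-02,
        1.2000e-02,  0.0000e+00]), 'eef_pos': array([ 0.218, -0.585,  0.23 ]), 'tcp_rot': array([-0.125, -0.696, -0.126,  0.696]), 'wrist_force': array([-0.027, -0.235, -0.271]), 'torque': array([0.032, 0.015, 0.038]), 'grip_width': np.float64(0.085)}
top [[567.05854023   0.         318.95704745]
 [  0.         567.05854023 233.52490258]
 [  0.           0.           1.        ]] [0.37547833 0.09791822 1.74800546] [[ 0.00283801 -0.99987505  0.01555099]
 [-0.99792776 -0.00383145 -0.06423007]
 [ 0.06428162 -0.01533648 -0.99781394]]
side [[518.44413944   0.         322.12524734]
 [  0.         518.44413944 240.40167798]
 [  0.           0.           1.        ]] [0.06945552 0.98554194 1.18258785] [[-0.91618261 -0.40066086  0.00896095]
 [-0.3049629   0.68249645 -0.66422604]
 [ 0.26001356 -0.6112851  -0.74747808]]
```

View pics/top0.png

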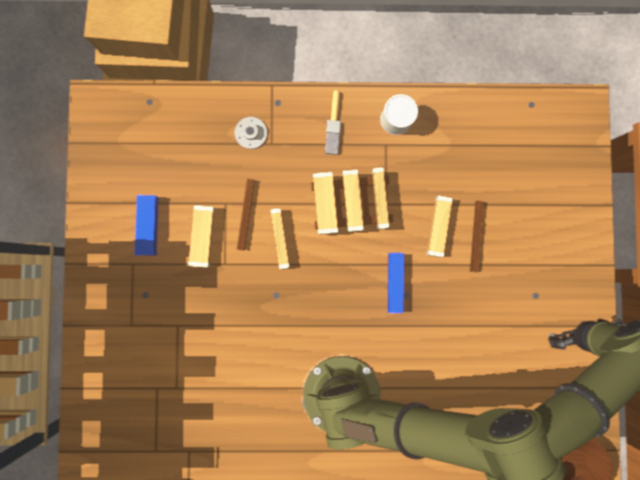

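View pics/side0.png

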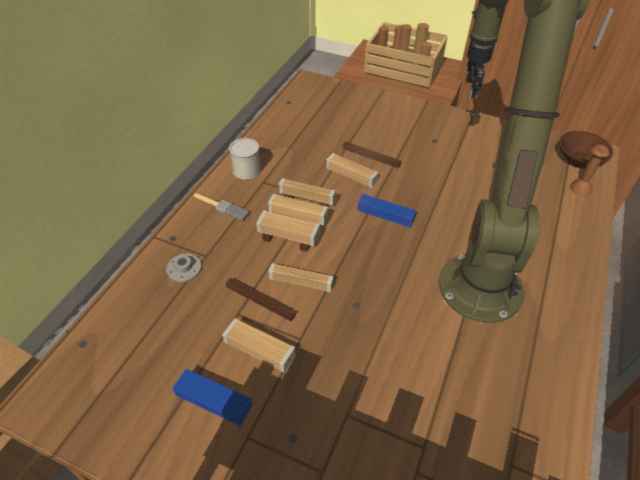

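Top view: the lower course is wide (325,203), medium (353,200), narrow (381,198). Pale loose bars are at (201,236), (282,238) and (440,226), and brown stickers at (247,214) and (478,236). The look-alikes are blue bars at (146,225) and (396,282), which I'll leave alone. I'll measure by depth-height masks and rays onto the known top planes.

```bash
cat > h.py <<'E'
import cv2,numpy as np
from cell import sensors,camera,camera_params
def world(n,d):
    p=camera_params(n);v,u=np.mgrid[0:480,0:640]
    r=np.stack([u,v,np.ones_like(u)],-1)@np.linalg.inv(p["camera_matrix"]).T
    return (r*d[...,None]-p["t"])@p["R"], r@p["R"], -p["R"].T@p["t"]
def rects(n,im,d,zt,tol,amin=60,notblue=True):
    W,ray,c=world(n,d)
    m=(d>0)&(abs(W[...,2]-zt)<tol)
    hsv=cv2.cvtColor(im,cv2.COLOR_BGR2HSV)
    m&=(W[...,0]>.3)&(W[...,0]<.85)&(abs(W[...,1])<.75)
    k,lab,st,_=cv2.connectedComponentsWithStats(m.astype(np.uint8),connectivity=4)
    out=[]
    for i in range(1,k):
        if st[i,4]<amin: continue
        q=lab==i
        s=(zt-c[2])/ray[q][:,2:]; P=(c+s*ray[q])[:,:2]
        (x,y),(a,b),_=cv2.minAreaRect(P.astype(np.float32)*1000)
        mu=P.mean(0);w,V=np.linalg.eigh(np.cov(P.T));ax=V[:,1]*np.sign(V[0,1])
        v,u=np.argwhere(q).mean(0)
        L=np.sqrt(12*w[::-1])*1000
        out.append((mu*1000,np.arctan2(ax[1],ax[0]),L,(u,v),np.median(W[q][:,2])*1000,np.median(hsv[q],axis=0),(x,y)))
    return out
def show(n,im,d,zt,tol,**k):
    for o in rects(n,im,d,zt,tol,**k):
        print(n,zt,"px",np.round(o[3]),"c",np.round(o[0],1),"rect",np.round(o[6],1),"ang %.3f"%o[1],"LxW",np.round(o[2]),"z %.0f"%o[4],"hsv",o[5])
E
python3 - <<'E'
from h import *
for n in("top","side"):
    im=cv2.imread(f"pics/{n}0.png");d=np.load(f"{n}0.npy")
    for z,t in((.065,.012),(.04,.01),(.02,.008)): show(n,im,d,z,t)
im=cv2.imread("pics/top0.png")
cv2.imwrite("pics/crop1.png",cv2.resize(im[150:300,120:500],None,fx=2.1,fy=2.1,interpolation=cv2.INTER_CUBIC))
E
```

```text
top 0.065 px [393. 125.] c [ 813.6 -149.6] rect [ 816.7 -151.3] ang 1.120 LxW [87. 27.] z 66 hsv [ 20.  46. 188.]
top 0.065 px [380. 198.] c [ 592.4 -110.5] rect [ 592.5 -110.3] ang 0.091 LxW [181.  29.] z 64 hsv [ 22. 123. 248.]
top 0.065 px [352. 200.] c [584.3 -27.3] rect [584.8 -27.1] ang 0.095 LxW [182.  43.] z 64 hsv [ 24. 113. 252.]
top 0.065 px [324. 203.] c [576.6  55.9] rect [576.6  55.9] ang 0.091 LxW [182.  56.] z 64 hsv [ 24. 113. 252.]
top 0.04 px [145. 225.] c [510.8 596.3] rect [511. 596.] ang -0.017 LxW [181.  59.] z 40 hsv [111. 173. 232.]
top 0.04 px [440. 226.] c [ 510.  -293.9] rect [ 510.4 -293.2] ang -0.173 LxW [181.  44.] z 39 hsv [ 23. 113. 252.]
top 0.04 px [200. 236.] c [477.2 429.2] rect [477.5 428.7] ang -0.077 LxW [181.  58.] z 40 hsv [ 24. 112. 253.]
top 0.04 px [279. 238.] c [471.  192.1] rect [471.6 192. ] ang 0.157 LxW [181.  28.] z 39 hsv [ 22. 122. 248.]
top 0.04 px [395. 274.] c [ 363.8 -159.2] rect [ 364.4 -157.7] ang -0.012 LxW [129.  42.] z 39 hsv [111. 176. 232.]
top 0.02 px [332. 136.] c [790.2  32.1] rect [791.5  30. ] ang -0.092 LxW [110.  
[... 2738 characters left out ...]
hsv [ 15.  26. 128.]
side 0.02 px [377. 212.] c [ 364.5 -145. ] rect [ 366.1 -143.8] ang -0.014 LxW [133.  18.] z 21 hsv [111. 169. 133.]
side 0.02 px [184. 268.] c [790.8 293.4] rect [792.4 292.8] ang 0.781 LxW [48. 26.] z 21 hsv [ 18.  32. 121.]
side 0.02 px [300. 281.] c [468.5 200.3] rect [470.6 200.8] ang 0.155 LxW [182.  13.] z 20 hsv [ 17. 119. 168.]
side 0.02 px [261. 298.] c [543.  296.2] rect [545.9 296.7] ang -0.134 LxW [223.  26.] z 20 hsv [ 11.  141.5  84. ]
side 0.02 px [256. 354.] c [473.  452.9] rect [478.4 453.4] ang -0.070 LxW [186.  10.] z 20 hsv [ 17. 119. 174.]
side 0.02 px [217. 409.] c [488.8 614.1] rect [502.3 618.7] ang 0.118 LxW [208.  43.] z 20 hsv [110. 174. 130.]
```

View pics/crop1.png

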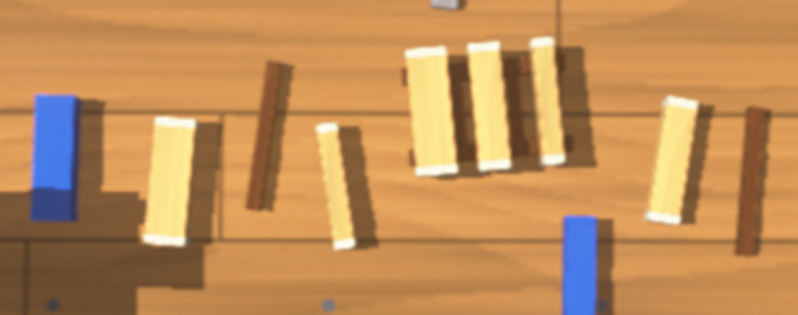

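Top and side views agree within about 2 mm, and sizes and heights match: lengths 181/219, widths 28/43/57, tops at 20/40/65. The crop confirms the choices: pale bars and brown sticks are the job, and the blue bars at crop (55,155) and (580,265) are not. Frame centre is about (584,-27), yaw 0.092. Next, a helper to turn targets into tool-axis rows.

```bash
cat > p.py <<'E'
import sys,numpy as np
from scipy.spatial.transform import Rotation as R
from cell import sensors
def plan(*wps):
    """wps: (x,y,z mm, jaw yaw rad, mod pi nearest current); prints rows from current pose"""
    s=sensors.read_state();q=s["tcp_rot"];A=R.from_quat([q[1],q[2],q[3],q[0]])
    y=A.as_matrix()[:,1];p=np.array(s["eef_pos"])*1000;yaw=np.arctan2(y[1],y[0])
    print("t %.1f"%s["clock"],"p",p.round(1),"yaw %.3f"%yaw,"q",np.round(s["q"],2),"F",np.round(s["wrist_force"],1),"w %.1f"%(s["grip_width"]*1000))
    for w in wps:
        b=w[3]
        if len(w)<5: b=w[3]+np.pi*np.round((yaw-w[3])/np.pi)
        Y=np.array([np.cos(b),np.sin(b),0]);X=np.array([0,0,-1.]);B=np.stack([X,Y,np.cross(X,Y)],1)
        d=A.inv().apply(np.array(w[:3])-p);r=(A.inv()*R.from_matrix(B)).as_rotvec()
        n=int(np.ceil(max(np.linalg.norm(d)/62.5,np.linalg.norm(r)/.187)))
        print(np.r_[d.round(1),r.round(3)].tolist(),"rows",n,"yaw %.3f"%b); yaw=b
if __name__=="__main__": plan(*[tuple(map(float,a.split(","))) for a in sys.argv[1:]])
E
python3 p.py 481,-412,120,1.473 481,-412,4,1.473
```

```text
t 0.1 p [ 218.  -585.2  230.5] yaw -1.214 q [ 1.32  0.51 -0.24  1.5   0.13  1.15 -0.15] F [-0.   0.5 -0.8] w 85.3
[110.6, -70.3, -306.9, 0.455, 0.0, 0.002] rows 6 yaw -1.669
[226.6, -70.1, -306.9, 0.455, 0.0, 0.002] rows 7 yaw -1.669
```

{"name": "step_arm", "arguments": {"motion": [[110, -70, -307, 0.455, 0, 0.002], [110, -70, -307, 0.455, 0, 0.002], [110, -70, -307, 0.455, 0, 0.002], [110, -70, -307, 0.455, 0, 0.002], [110, -70, -307, 0.455, 0, 0.002], [110, -70, -307, 0.455, 0, 0.002], [110, -70, -307, 0.455, 0, 0.002], [110, -70, -307, 0.455, 0, 0.002], [110, -70, -307, 0.455, 0, 0.002], [110, -70, -307, 0.455, 0, 0.002]], "jaw": 50, "force": 50}}

```text
clock: 1.35
eef_pos: [0.4804, -0.4141, 0.1218]
tcp_rot: [-0.035, 0.706, -0.036, -0.706]
wrist_force: [-0.4, 0.9, -0.4]
grip_width: 0.0501
```

```bash
python3 p.py 481,-412,4,1.473
```

```text
t 1.4 p [ 480.4 -414.1  121.8] yaw -1.671 q [ 0.75  0.61 -0.13  1.62  0.09  0.91 -1.08] F [-0.4  0.9 -0.4] w 50.1
[117.8, -2.5, -0.3, -0.003, -0.001, -0.003] rows 2 yaw -1.669
```

{"name": "step_arm", "arguments": {"motion": [[60, -2.5, 0, 0, 0, 0], [100, -2.5, 0, 0, 0, 0], [117, -2.5, 0, 0, 0, 0], [117, -2.5, 0, 0, 0, 0], [117, -2.5, 0, 0, 0, 0]]}}

```text
clock: 1.98
eef_pos: [0.4827, -0.4115, 0.006]
tcp_rot: [-0.034, 0.707, -0.036, -0.705]
wrist_force: [0.0, 0.5, 0.2]
grip_width: 0.0502
```

{"name": "step_arm", "arguments": {"motion": [[0, 0, 0, 0, 0, 0], [0, 0, 0, 0, 0, 0], [0, 0, 0, 0, 0, 0], [0, 0, 0, 0, 0, 0], [0, 0, 0, 0, 0, 0]], "jaw": 0, "force": 60}}

```text
clock: 2.6
eef_pos: [0.4825, -0.4113, 0.0059]
tcp_rot: [-0.033, 0.707, -0.036, -0.705]
wrist_force: [0.1, -0.3, 7.1]
grip_width: 0.0207
```

```bash
python3 p.py 481,-412,200,-1.669 524.3,-32.9,160,0.092,1 524.3,-32.9,75,0.092
```

```text
t 2.6 p [ 482.5 -411.3    5.9] yaw -1.669 q [ 0.73  0.75 -0.11  1.72  0.12  0.67 -1.11] F [ 0.1 -0.3  7.1] w 20.7
[-194.1, 1.5, 0.9, -0.0, -0.003, -0.004] rows 4 yaw -1.669
[-155.4, -380.2, -4.8, -1.761, 0.001, -0.005] rows 10 yaw 0.092
[-70.4, -380.5, -4.6, -1.761, 0.001, -0.005] rows 10 yaw 0.092
```

{"name": "step_arm", "arguments": {"motion": [[-60, 0, 0, 0, 0, 0], [-120, 0, 0, 0, 0, 0], [-155, -60, -1, -0.18, 0, 0], [-155, -380, -5, -1.761, 0, -0.005], [-155, -380, -5, -1.761, 0, -0.005], [-155, -380, -5, -1.761, 0, -0.005], [-155, -380, -5, -1.761, 0, -0.005], [-155, -380, -5, -1.761, 0, -0.005], [-155, -380, -5, -1.761, 0, -0.005], [-155, -380, -5, -1.761, 0, -0.005], [-155, -380, -5, -1.761, 0, -0.005], [-155, -380, -5, -1.761, 0, -0.005]]}}

```text
clock: 4.1
eef_pos: [0.5239, -0.0327, 0.1589]
tcp_rot: [0.523, 0.475, 0.524, -0.476]
wrist_force: [0.1, -0.8, -0.5]
grip_width: 0.0204
```

{"name": "step_arm", "arguments": {"motion": [[0, 0, 0, -0.12, 0, 0], [0, 0, 0, -0.12, 0, 0], [0, 0, 0, -0.12, 0, 0]]}}

```text
clock: 4.47
eef_pos: [0.5239, -0.0327, 0.1587]
tcp_rot: [0.549, 0.445, 0.55, -0.445]
wrist_force: [0.2, 0.7, -1.1]
grip_width: 0.0202
```

```bash
python3 p.py 524.3,-32.9,90,0.092 524.3,-32.9,72,0.092
```

```text
t 4.5 p [523.9 -32.7 158.7] yaw 0.209 q [ 0.48  0.49 -0.69  1.86  0.38  0.93 -0.18] F [ 0.2  0.7 -1.1] w 20.2
[68.7, 0.5, 0.4, 0.117, -0.001, 0.002] rows 2 yaw 0.092
[86.7, 0.5, 0.4, 0.117, -0.001, 0.002] rows 2 yaw 0.092
```

{"name": "step_arm", "arguments": {"motion": [[50, 0.5, 0.4, 0.117, 0, 0.002], [70, 0.5, 0.4, 0.117, 0, 0.002], [80, 0.5, 0.4, 0.117, 0, 0.002], [84, 0.5, 0.4, 0.117, 0, 0.002], [87, 0.5, 0.4, 0.117, 0, 0.002], [88, 0.5, 0.4, 0.117, 0, 0.002], [88, 0.5, 0.4, 0.117, 0, 0.002]]}}

```text
clock: 5.35
eef_pos: [0.5246, -0.0328, 0.071]
tcp_rot: [0.523, 0.476, 0.523, -0.475]
wrist_force: [-0.2, -0.0, -1.4]
grip_width: 0.0203
```

```bash
python3 p.py
```

```text
t 5.3 p [524.6 -32.8  71. ] yaw 0.095 q [ 0.39  0.6  -0.57  1.96  0.48  0.72 -0.37] F [-0.2 -0.  -1.4] w 20.3
```

{"name": "step_arm", "arguments": {"motion": [[1, 0, 0, 0, 0, 0], [1.5, 0, 0, 0, 0, 0], [1.5, 0, 0, 0, 0, 0]]}}

```text
clock: 5.72
eef_pos: [0.5246, -0.0329, 0.0709]
tcp_rot: [0.523, 0.476, 0.523, -0.475]
wrist_force: [-4.6, -0.8, 16.9]
grip_width: 0.0205
```

{"name": "step_arm", "arguments": {"motion": [[0, 0, 0, 0, 0, 0], [0, 0, 0, 0, 0, 0], [0, 0, 0, 0, 0, 0], [-30, 0, 0, 0, 0, 0], [-90, 0, 0, 0, 0, 0], [-120, 0, 0, 0, 0, 0]], "jaw": 50}}

```text
clock: 6.48
eef_pos: [0.5252, -0.0325, 0.1916]
tcp_rot: [0.523, 0.477, 0.523, -0.475]
wrist_force: [0.0, -0.7, -0.6]
grip_width: 0.05
```

```bash
python3 p.py 545,297.3,190,-1.704,1  545,297.3,120,-1.704,1 545,297.3,4,-1.704,1 
```

```text
t 6.5 p [525.2 -32.5 191.6] yaw 0.095 q [ 0.48  0.45 -0.68  1.82  0.33  0.99 -0.24] F [ 0.  -0.7 -0.6] w 50.0
[2.2, 51.0, -326.4, 1.799, -0.003, 0.0] rows 10 yaw -1.704
[72.2, 50.9, -326.3, 1.799, -0.003, 0.0] rows 10 yaw -1.704
[188.2, 50.7, -326.1, 1.799, -0.003, 0.0] rows 10 yaw -1.704
```

{"name": "step_arm", "arguments": {"motion": [[2, 51, -326, -1.343, -0.003, 0], [2, 51, -326, -1.343, -0.003, 0], [2, 51, -326, -1.343, -0.003, 0], [2, 51, -326, -1.343, -0.003, 0], [2, 51, -326, -1.343, -0.003, 0], [2, 51, -326, -1.343, -0.003, 0], [60, 51, -326, -1.343, -0.003, 0], [100, 51, -326, -1.343, -0.003, 0], [100, 51, -326, -1.343, -0.003, 0]]}}

```text
clock: 7.6
eef_pos: [0.5427, 0.295, 0.0864]
tcp_rot: [0.704, 0.046, 0.707, -0.048]
wrist_force: [-0.6, -0.5, 0.8]
grip_width: 0.0501
```

```bash
python3 p.py 545,297.3,5,1.438; python3 - <<'E'
from h import *
for n in("top","side"):
    im,d=camera(n);cv2.imwrite(f"pics/{n}1.png",im)
    show(n,im,d,.085,.009);show(n,im,d,.02,.008)
E
```

```text
t 7.6 p [542.7 295.   86.4] yaw 1.438 q [-0.02  0.79 -0.92  1.69  0.71  1.04  0.25] F [-0.6 -0.5  0.8] w 50.1
[81.4, 3.0, 2.3, -0.0, -0.004, 0.004] rows 2 yaw 1.438
top 0.085 px [369. 218.] c [530.2 -76.5] rect [526.4 -62.5] ang -1.518 LxW [161.  20.] z 84 hsv [ 13. 143.  91.]
top 0.02 px [332. 135.] c [791.1  32. ] rect [791.3  31.5] ang -0.078 LxW [111.  39.] z 18 hsv [ 12.  22. 207.]
top 0.02 px [365. 181.] c [649.8 -70. ] rect [649.8 -70.7] ang -1.380 LxW [48. 26.] z 23 hsv [ 13. 148. 113.]
top 0.02 px [338. 184.] c [639.1  12.6] rect [638.8  12.5] ang -1.098 LxW [32. 25.] z 23 hsv [ 13.  146.   97.5]
top 0.02 px [155. 233.] c [486.3 570.5] rect [485.1 570.3] ang -0.016 LxW [123.   6.] z 20 hsv [117. 111. 103.]
top 0.02 px [241. 238.] c [472.3 308.5] rect [472.6 308.1] ang -0.123 LxW [72. 23.] z 19 hsv [ 12. 161. 146.]
side 0.085 px [316. 208.] c [521.8 -25.5] rect [522.  -29.4] ang -1.476 LxW [228.  25.] z 85 hsv [ 12.  119.5  56. ]
side 0.02 px [352. 174.] c [ 503.1 -279.9] rect [ 507.9 -278.2] ang -0.134 LxW [186.  27.] z 20 hsv [ 16. 111. 114.]
side 0.02 px [223. 206.] c [818.   30.5] rect [814.4  37.1] ang -0.500 LxW [62. 38.] z 20 hsv [ 19.  32. 161.]
side 0.02 px [377. 212.] c [ 364.  -144.8] rect [ 364.4 -145.8] ang -0.018 LxW [132.  17.] z 20 hsv [111. 172. 142.]
side 0.02 px [184. 269.] c [790.  294.8] rect [790.8 294.6] ang 0.755 LxW [48. 19.] z 19 hsv [ 19.   32.  130.5]
side 0.02 px [300. 281.] c [469.1 200.8] rect [470.8 201.1] ang 0.158 LxW [184.  13.] z 20 hsv [ 17. 118. 179.]
side 0.02 px [261. 299.] c [541.7 297. ] rect [546. 297.] ang -0.130 LxW [225.  26.] z 20 hsv [ 11. 141.  90.]
side 0.02 px [259. 354.] c [465.6 449.2] rect [472.1 451.8] ang 0.028 LxW [202.  38.] z 20 hsv [ 17. 118. 185.]
side 0.02 px [207. 408.] c [509.4 620.7] rect [510.8 620.5] ang -0.019 LxW [184.   5.] z 20 hsv [110. 177. 141.]
```

The first sticker lies at about (523,-29) mm at 85 mm top height, with its axis at 1.666. That is on target.

{"name": "step_arm", "arguments": {"motion": [[50, 3, 2, 0, 0, 0], [75, 3, 2, 0, 0, 0], [81, 3, 2, 0, 0, 0], [81, 3, 2, 0, 0, 0], [81, 3, 2, 0, 0, 0]]}}

```text
clock: 8.32
eef_pos: [0.5475, 0.3, 0.0104]
tcp_rot: [0.707, 0.047, 0.704, -0.047]
wrist_force: [-0.3, 0.5, -0.4]
grip_width: 0.0497
```

{"name": "step_arm", "arguments": {"motion": [[0, 0, 0, 0, 0, 0], [0, 0, 0, 0, 0, 0], [0, 0, 0, 0, 0, 0], [0, 0, 0, 0, 0, 0], [0, 0, 0, 0, 0, 0]], "jaw": 0}}

```text
clock: 8.95
eef_pos: [0.5471, 0.2995, 0.0096]
tcp_rot: [0.706, 0.047, 0.705, -0.047]
wrist_force: [0.3, -0.6, 6.0]
grip_width: 0.0205
```

```bash
python3 p.py 545,297.3,160,1.438 643.7,-20.5,160,0.092,1
```

```text
t 8.9 p [547.1 299.5   9.6] yaw 1.438 q [-0.06  0.88 -0.84  1.74  0.82  0.91  0.17] F [ 0.3 -0.6  6. ] w 20.5
[-150.4, -2.4, -1.4, -0.0, 0.002, -0.0] rows 3 yaw 1.438
[-150.2, -304.3, 138.6, 1.346, 0.002, -0.002] rows 8 yaw 0.092
```

{"name": "step_arm", "arguments": {"motion": [[-60, 0, 0, 0, 0, 0], [-120, 0, 0, 0, 0, 0], [-150, -40, 18, 0.18, 0, 0], [-150, -307, 139, 1.346, 0.002, -0.002], [-150, -307, 139, 1.346, 0.002, -0.002], [-150, -307, 139, 1.346, 0.002, -0.002], [-150, -307, 139, 1.346, 0.002, -0.002], [-150, -307, 139, 1.346, 0.002, -0.002], [-150, -307, 139, 1.346, 0.002, -0.002], [-150, -307, 139, 1.346, 0.002, -0.002], [-150, -307, 139, 1.346, 0.002, -0.002], [-150, -307, 139, 1.346, 0.002, -0.002]]}}

```text
clock: 10.45
eef_pos: [0.6435, -0.0224, 0.1589]
tcp_rot: [0.523, 0.475, 0.524, -0.476]
wrist_force: [-0.4, -0.1, -1.6]
grip_width: 0.0203
```

```bash
python3 p.py 643.7,-23,76,0.092 643.7,-23,74,0.092
```

```text
t 10.4 p [643.5 -22.4 158.9] yaw 0.096 q [ 0.36  0.65 -0.64  1.54  0.42  1.09 -0.28] F [-0.4 -0.1 -1.6] w 20.3
[82.9, 0.3, 0.6, 0.004, 0.0, 0.002] rows 2 yaw 0.092
[84.9, 0.3, 0.6, 0.004, 0.0, 0.002] rows 2 yaw 0.092
```

{"name": "step_arm", "arguments": {"motion": [[50, 0, 0.6, 0.004, 0, 0.002], [72, 0, 0.6, 0.004, 0, 0.002], [80, 0, 0.6, 0.004, 0, 0.002], [83, 0, 0.6, 0.004, 0, 0.002], [85, 0, 0.6, 0.004, 0, 0.002], [85, 0, 0.6, 0.004, 0, 0.002]]}}

```text
clock: 11.2
eef_pos: [0.644, -0.0239, 0.0747]
tcp_rot: [0.522, 0.478, 0.521, -0.477]
wrist_force: [0.3, -0.2, -0.5]
grip_width: 0.0201
```

{"name": "step_arm", "arguments": {"motion": [[0.5, 0, 0, 0, 0, 0], [0.5, 0, 0, 0, 0, 0]]}}

```text
clock: 11.45
eef_pos: [0.644, -0.0239, 0.0746]
tcp_rot: [0.522, 0.478, 0.521, -0.477]
wrist_force: [-1.7, -0.7, 6.1]
grip_width: 0.0198
```

Contact at the expected height. I'll release, lift and go above the narrow blank (471,191.5, yaw 0.156).

{"name": "step_arm", "arguments": {"motion": [[0, 0, 0, 0, 0, 0], [0, 0, 0, 0, 0, 0], [0, 0, 0, 0, 0, 0], [-30, 0, 0, 0, 0, 0], [-80, 0, 0, 0, 0, 0], [-110, 0, 0, 0, 0, 0]], "jaw": 50}}

```text
clock: 12.2
eef_pos: [0.6441, -0.0237, 0.1856]
tcp_rot: [0.522, 0.478, 0.521, -0.477]
wrist_force: [-0.0, 0.5, 0.1]
grip_width: 0.05
```

```bash
python3 p.py 471,191.5,100,1.727 471,191.5,16,1.727
```

```text
t 12.2 p [644.1 -23.7 185.6] yaw 0.088 q [ 0.37  0.63 -0.65  1.51  0.4   1.14 -0.27] F [-0.   0.5  0.1] w 50.0
[85.2, -153.7, -229.6, 1.503, -0.002, -0.002] rows 9 yaw -1.415
[169.2, -153.9, -229.6, 1.503, -0.002, -0.002] rows 9 yaw -1.415
```

{"name": "step_arm", "arguments": {"motion": [[0, -154, -230, -1.639, -0.002, -0.002], [0, -154, -230, -1.639, -0.002, -0.002], [0, -154, -230, -1.639, -0.002, -0.002], [40, -154, -230, -1.639, -0.002, -0.002], [85, -154, -230, -1.639, -0.002, -0.002], [85, -154, -230, -1.639, -0.002, -0.002], [85, -154, -230, -1.639, -0.002, -0.002], [85, -154, -230, -1.639, -0.002, -0.002], [85, -154, -230, -1.639, -0.002, -0.002], [85, -154, -230, -1.639, -0.002, -0.002]], "jaw": 55}}

```text
clock: 13.45
eef_pos: [0.4699, 0.1915, 0.0979]
tcp_rot: [0.705, -0.056, 0.705, 0.054]
wrist_force: [-0.6, 0.5, -0.1]
grip_width: 0.0551
```

```bash
python3 p.py 471,191.5,16,1.727; python3 - <<'E'
from h import *
for n in("top","side"):
    im,d=camera(n);cv2.imwrite(f"pics/{n}2.png",im)
    show(n,im,d,.085,.009)
E
```

```text
t 13.4 p [469.9 191.5  97.9] yaw 1.726 q [ 0.22  0.68 -1.05  1.98  0.75  0.94  0.51] F [-0.6  0.5 -0.1] w 55.1
[81.9, 0.1, 1.1, -0.001, -0.0, 0.002] rows 2 yaw 1.727
top 0.085 px [350. 180.] c [642.  -20.3] rect [641.7 -20.7] ang -1.483 LxW [221.  23.] z 84 hsv [ 12. 160. 144.]
top 0.085 px [354. 220.] c [523.6 -30.6] rect [522.7 -28.3] ang -1.482 LxW [214.  22.] z 84 hsv [ 12. 162. 141.]
side 0.085 px [248. 158.] c [ 818.5 -145.9] rect [ 816.5 -150.7] ang 0.921 LxW [77. 29.] z 85 hsv [ 18.   31.5 156.5]
side 0.085 px [322. 196.] c [525.4 -77.9] rect [524.9 -63.1] ang -1.411 LxW [138.  23.] z 85 hsv [ 11.  135.   88.5]
side 0.085 px [273. 207.] c [637.7  25.7] rect [636.8  13. ] ang -1.442 LxW [136.  26.] z 85 hsv [ 11. 138.  88.]
```

View pics/side2.png

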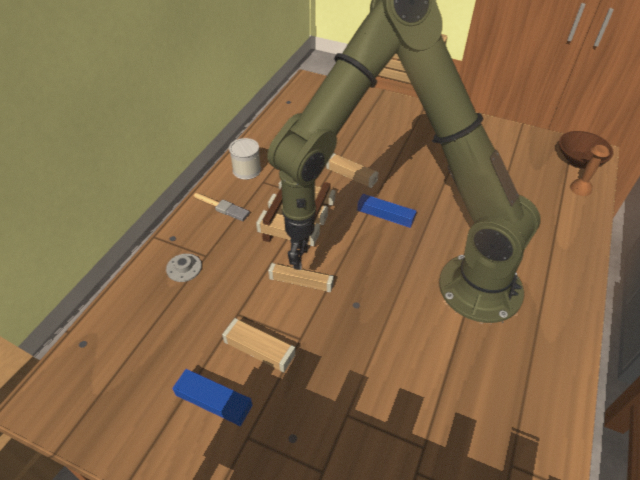

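The side view shows the gripper over the narrow blank (297,265) and both stickers lying over the bearers. The top view measures the stickers at (642,-20) and (523,-30), on target.

{"name": "step_arm", "arguments": {"motion": [[50, 0, 1, 0, 0, 0], [75, 0, 1, 0, 0, 0], [82, 0, 1, 0, 0, 0], [82, 0, 1, 0, 0, 0], [82, 0, 1, 0, 0, 0]]}}

```text
clock: 14.18
eef_pos: [0.4715, 0.1919, 0.0172]
tcp_rot: [0.706, -0.056, 0.704, 0.054]
wrist_force: [0.3, -0.4, 0.5]
grip_width: 0.0546
```

{"name": "step_arm", "arguments": {"motion": [[0, 0, 0, 0, 0, 0], [0, 0, 0, 0, 0, 0], [0, 0, 0, 0, 0, 0], [0, 0, 0, 0, 0, 0], [0, 0, 0, 0, 0, 0]], "jaw": 0}}

```text
clock: 14.8
eef_pos: [0.4714, 0.1914, 0.017]
tcp_rot: [0.706, -0.056, 0.704, 0.054]
wrist_force: [-1.0, -1.2, 7.6]
grip_width: 0.0272
```

```bash
python3 p.py 471,191.5,200,1.727 591.4,-110.7,190,1.663 591.4,-110.7,101,1.663
```

```text
t 14.8 p [471.4 191.4  17. ] yaw 1.726 q [ 0.14  0.78 -0.93  2.05  0.91  0.8   0.37] F [-1.  -1.2  7.6] w 27.2
[-183.0, -0.4, -0.1, -0.001, 0.002, 0.003] rows 3 yaw 1.727
[-171.8, -317.6, 72.0, 0.063, 0.002, 0.003] rows 6 yaw 1.663
[-82.8, -317.3, 71.8, 0.063, 0.002, 0.003] rows 6 yaw 1.663
```

{"name": "step_arm", "arguments": {"motion": [[-60, 0, 0, 0, 0, 0], [-120, 0, 0, 0, 0, 0], [-172, 0, 0, 0, 0, 0], [-172, -60, 14, 0.02, 0.002, 0.003], [-172, -317, 72, 0.063, 0.002, 0.003], [-172, -317, 72, 0.063, 0.002, 0.003], [-172, -317, 72, 0.063, 0.002, 0.003], [-172, -317, 72, 0.063, 0.002, 0.003], [-172, -317, 72, 0.063, 0.002, 0.003], [-172, -317, 72, 0.063, 0.002, 0.003], [-172, -317, 72, 0.063, 0.002, 0.003]]}}

```text
clock: 16.18
eef_pos: [0.5907, -0.1077, 0.1895]
tcp_rot: [0.706, -0.034, 0.707, 0.034]
wrist_force: [-0.9, 0.8, -0.8]
grip_width: 0.0265
```

```bash
python3 p.py 591.6,-110.7,105,1.663 591.6,-110.7,102,1.663
```

```text
t 16.2 p [ 590.7 -107.7  189.5] yaw 1.667 q [ 0.77  0.71 -1.13  1.62  0.67  1.25  1.17] F [-0.9  0.8 -0.8] w 26.5
[84.5, -3.2, 0.7, 0.004, -0.001, -0.001] rows 2 yaw 1.663
[87.5, -3.2, 0.7, 0.004, -0.001, -0.001] rows 2 yaw 1.663
```

{"name": "step_arm", "arguments": {"motion": [[45, -3.2, 0.7, 0.004, 0, 0], [72, -3.2, 0.7, 0.004, 0, 0], [82, -3.2, 0.7, 0.004, 0, 0], [86, -3.2, 0.7, 0.004, 0, 0], [87, -3.2, 0.7, 0.004, 0, 0], [87.5, -3.2, 0.7, 0.004, 0, 0], [87.5, -3.2, 0.7, 0.004, 0, 0]]}}

```text
clock: 17.05
eef_pos: [0.5924, -0.1131, 0.1022]
tcp_rot: [0.706, -0.032, 0.707, 0.031]
wrist_force: [0.2, -0.7, -0.6]
grip_width: 0.0272
```

{"name": "step_arm", "arguments": {"motion": [[0.5, 0, 0, 0, 0, 0], [0.5, 0, 0, 0, 0, 0]]}}

```text
clock: 17.3
eef_pos: [0.5924, -0.1131, 0.1021]
tcp_rot: [0.706, -0.032, 0.707, 0.031]
wrist_force: [-2.3, -0.6, 4.8]
grip_width: 0.0269
```

{"name": "step_arm", "arguments": {"motion": [[0, 0, 0, 0, 0, 0], [0, 0, 0, 0, 0, 0], [0, 0, 0, 0, 0, 0], [-30, 0, 0, 0, 0, 0], [-80, 0, 0, 0, 0, 0], [-110, 0, 0, 0, 0, 0]], "jaw": 45}}

```text
clock: 18.05
eef_pos: [0.5928, -0.1126, 0.2133]
tcp_rot: [0.707, -0.032, 0.706, 0.032]
wrist_force: [-0.1, 0.4, 0.5]
grip_width: 0.045
```

```bash
python3 p.py 509.3,-294,130,1.398 509.3,-294,16,1.398
```

```text
t 18.1 p [ 592.8 -112.6  213.3] yaw 1.660 q [ 0.78  0.69 -1.14  1.58  0.65  1.29  1.19] F [-0.1  0.4  0.5] w 45.0
[83.2, -173.3, -99.4, 0.262, 0.0, -0.0] rows 4 yaw 1.398
[197.2, -173.3, -99.4, 0.262, 0.0, -0.0] rows 5 yaw 1.398
```

{"name": "step_arm", "arguments": {"motion": [[0, -173, -99, 0.262, 0, 0], [0, -173, -99, 0.262, 0, 0], [20, -173, -99, 0.262, 0, 0], [60, -173, -99, 0.262, 0, 0], [110, -173, -99, 0.262, 0, 0], [110, -173, -99, 0.262, 0, 0], [110, -173, -99, 0.262, 0, 0]], "jaw": 70}}

```text
clock: 18.92
eef_pos: [0.5102, -0.2936, 0.1029]
tcp_rot: [0.705, 0.061, 0.704, -0.061]
wrist_force: [0.3, 0.4, -0.1]
grip_width: 0.0703
```

```bash
python3 p.py 509.3,-294,17,1.398; python3 - <<'E'
from h import *
for n in("top","side"):
    im,d=camera(n);cv2.imwrite(f"pics/{n}3.png",im)
    show(n,im,d,.125,.01);show(n,im,d,.065,.01);show(n,im,d,.04,.01)
E
```

```text
t 18.9 p [ 510.2 -293.6  102.9] yaw 1.399 q [ 1.07  0.77 -1.03  1.76  0.75  1.06  1.17] F [ 0.3  0.4 -0.1] w 70.3
[85.9, -0.5, -0.8, 0.001, 0.0, -0.0] rows 2 yaw 1.398
top 0.125 px [382. 196.] c [ 590.8 -108.7] rect [ 591.5 -108. ] ang 0.086 LxW [182.  29.] z 124 hsv [ 22. 121. 249.]
top 0.065 px [350. 173.] c [665.9 -19.5] rect [665.9 -19.4] ang -1.445 LxW [42. 19.] z 65 hsv [ 25.  39. 251.]
top 0.065 px [322. 175.] c [658.4  63.7] rect [658.7  63.8] ang -1.454 LxW [58. 18.] z 64 hsv [ 24.  40. 251.]
top 0.065 px [352. 200.] c [585.8 -27.2] rect [585.5 -27.3] ang 0.092 LxW [97. 43.] z 64 hsv [ 24. 113. 253.]
top 0.065 px [324. 202.] c [577.7  56.2] rect [577.9  56.1] ang 0.110 LxW [99. 56.] z 64 hsv [ 24. 113. 253.]
top 0.065 px [355. 227.] c [504.  -34.5] rect [503.8 -35.3] ang -1.485 LxW [43. 19.] z 65 hsv [ 24.  40. 250.]
top 0.065 px [327. 229.] c [496.4  47.7] rect [496.6  48.2] ang -1.449 LxW [57. 19.] z 65 hsv [ 25.  44. 250.]
top 0.04 px [144. 225.] c [510.7 596.5] rect [511. 596.] ang -0.019 LxW [182.  58.] z 39 hsv [111. 172. 234.]
top 0.04 px [442. 205.] c [ 574.7 -302.6]
[... 1428 characters left out ...]
 hsv [ 17. 119. 170.]
side 0.04 px [379. 205.] c [ 364.1 -160.1] rect [ 365.  -159.2] ang -0.027 LxW [130.  52.] z 40 hsv [111. 169. 148.]
side 0.04 px [292. 214.] c [594.9 -12.3] rect [595.2 -12.9] ang 0.113 LxW [93. 20.] z 41 hsv [ 16. 119. 183.]
side 0.04 px [288. 236.] c [566.3  75.3] rect [571.2  74.7] ang 0.150 LxW [193.  32.] z 40 hsv [ 17.  118.5 178. ]
side 0.04 px [184. 260.] c [794.2 280.1] rect [793.6 280.1] ang -0.362 LxW [41. 27.] z 32 hsv [ 19.  30. 136.]
side 0.04 px [259. 342.] c [475.5 427.7] rect [477.6 427.4] ang -0.081 LxW [183.  60.] z 40 hsv [ 17. 120. 199.]
side 0.04 px [212. 394.] c [509.  594.8] rect [510.7 594.4] ang -0.017 LxW [183.  59.] z 40 hsv [110. 179. 148.]
```

The narrow blank sits at (591,-109) with its top at 125 mm, within 2 mm of its partner. The lower course hasn't moved. Now gripping the medium blank.

{"name": "step_arm", "arguments": {"motion": [[50, 0, -0.8, 0, 0, 0], [76, 0, -0.8, 0, 0, 0], [85, 0, -0.8, 0, 0, 0], [85, 0, -0.8, 0, 0, 0], [85, 0, -0.8, 0, 0, 0]]}}

```text
clock: 19.65
eef_pos: [0.509, -0.2942, 0.0178]
tcp_rot: [0.705, 0.061, 0.704, -0.061]
wrist_force: [-0.2, -0.3, 1.4]
grip_width: 0.0701
```

{"name": "step_arm", "arguments": {"motion": [[0, 0, 0, 0, 0, 0], [0, 0, 0, 0, 0, 0], [0, 0, 0, 0, 0, 0], [0, 0, 0, 0, 0, 0], [0, 0, 0, 0, 0, 0]], "jaw": 0}}

```text
clock: 20.27
eef_pos: [0.5084, -0.2947, 0.0173]
tcp_rot: [0.704, 0.061, 0.705, -0.062]
wrist_force: [-1.7, -0.7, 7.4]
grip_width: 0.041
```

```bash
python3 p.py 509.3,-294,220,1.398 584,-27.4,215,1.663 
```

```text
t 20.3 p [ 508.4 -294.7   17.3] yaw 1.397 q [ 1.02  0.87 -0.94  1.83  0.88  0.92  1.07] F [-1.7 -0.7  7.4] w 41.0
[-202.7, 0.5, 0.7, -0.001, -0.0, 0.002] rows 4 yaw 1.398
[-198.1, 276.0, 28.3, -0.266, -0.0, 0.002] rows 6 yaw 1.663
```

{"name": "step_arm", "arguments": {"motion": [[-60, 0, 0, 0, 0, 0], [-120, 0, 0, 0, 0, 0], [-180, 0, 0, 0, 0, 0], [-198, 40, 5, -0.1, 0, 0], [-198, 276, 28, -0.266, 0, 0.002], [-198, 276, 28, -0.266, 0, 0.002], [-198, 276, 28, -0.266, 0, 0.002], [-198, 276, 28, -0.266, 0, 0.002], [-198, 276, 28, -0.266, 0, 0.002], [-198, 276, 28, -0.266, 0, 0.002], [-198, 276, 28, -0.266, 0, 0.002]]}}

```text
clock: 21.65
eef_pos: [0.5831, -0.0289, 0.2138]
tcp_rot: [0.706, -0.032, 0.707, 0.032]
wrist_force: [0.3, 0.7, -2.3]
grip_width: 0.0411
```

```bash
python3 p.py 583.5,-27.6,120,1.663 583.5,-27.6,102.5,1.663
```

```text
t 21.6 p [583.1 -28.9 213.8] yaw 1.662 q [ 0.65  0.66 -1.14  1.63  0.62  1.26  1.06] F [ 0.3  0.7 -2.3] w 41.1
[93.8, 1.1, 0.7, -0.001, -0.002, -0.001] rows 2 yaw 1.663
[111.3, 1.1, 0.8, -0.001, -0.002, -0.001] rows 2 yaw 1.663
```

{"name": "step_arm", "arguments": {"motion": [[40, 1, 0.7, 0, 0, 0], [75, 1, 0.7, 0, 0, 0], [95, 1, 0.7, 0, 0, 0], [104, 1, 0.7, 0, 0, 0], [109, 1, 0.7, 0, 0, 0], [111, 1, 0.7, 0, 0, 0], [111, 1, 0.7, 0, 0, 0], [111.5, 1, 0.7, 0, 0, 0]]}}

```text
clock: 22.65
eef_pos: [0.5841, -0.0256, 0.1031]
tcp_rot: [0.706, -0.032, 0.707, 0.034]
wrist_force: [1.1, -0.5, -1.9]
grip_width: 0.041
```

{"name": "step_arm", "arguments": {"motion": [[0.5, 0, 0, 0, 0, 0], [0.5, 0, 0, 0, 0, 0]]}}

```text
clock: 22.9
eef_pos: [0.5839, -0.0256, 0.1024]
tcp_rot: [0.706, -0.032, 0.707, 0.034]
wrist_force: [-0.5, -0.5, 0.6]
grip_width: 0.041
```

{"name": "step_arm", "arguments": {"motion": [[0, -1.5, 0, 0, 0, 0], [0.7, -1.5, 0, 0, 0, 0], [0.7, -1.5, 0, 0, 0, 0]]}}

```text
clock: 23.28
eef_pos: [0.5842, -0.0267, 0.1024]
tcp_rot: [0.706, -0.032, 0.706, 0.034]
wrist_force: [-2.7, 1.0, 7.2]
grip_width: 0.0409
```

{"name": "step_arm", "arguments": {"motion": [[0, 0, 0, 0, 0, 0], [0, 0, 0, 0, 0, 0], [0, 0, 0, 0, 0, 0], [-30, 0, 0, 0, 0, 0], [-80, 0, 0, 0, 0, 0], [-115, 0, 0, 0, 0, 0]], "jaw": 54}}

```text
clock: 24.02
eef_pos: [0.5844, -0.0271, 0.2183]
tcp_rot: [0.706, -0.032, 0.706, 0.034]
wrist_force: [-0.0, 0.6, 0.0]
grip_width: 0.0536
```

```bash
python3 p.py 477.3,428.3,150,1.493
```

```text
t 24.0 p [584.4 -27.1 218.3] yaw 1.664 q [ 0.65  0.66 -1.14  1.62  0.62  1.27  1.07] F [-0.   0.6  0. ] w 53.6
[69.4, 463.2, -64.1, 0.171, -0.0, -0.002] rows 8 yaw 1.493
```

{"name": "step_arm", "arguments": {"motion": [[0, 463, -64, 0.171, 0, 0], [0, 463, -64, 0.171, 0, 0], [0, 463, -64, 0.171, 0, 0], [30, 463, -64, 0.171, 0, 0], [60, 463, -64, 0.171, 0, 0], [110, 463, -64, 0.171, 0, 0], [110, 463, -64, 0.171, 0, 0], [110, 463, -64, 0.171, 0, 0], [110, 463, -64, 0.171, 0, 0], [110, 463, -64, 0.171, 0, 0]], "jaw": 85}}

```text
clock: 25.28
eef_pos: [0.4772, 0.4275, 0.1072]
tcp_rot: [0.706, 0.028, 0.707, -0.027]
wrist_force: [0.8, 0.2, 0.2]
grip_width: 0.085
```

```bash
python3 p.py 477.3,428.3,17,1.493; python3 - <<'E'
from h import *
for n in("top","side"):
    im,d=camera(n);cv2.imwrite(f"pics/{n}4.png",im)
    show(n,im,d,.125,.01);show(n,im,d,.065,.01)
E
```

```text
t 25.3 p [477.2 427.5 107.2] yaw 1.493 q [-0.27  0.79 -0.92  1.61  0.69  1.1   0.12] F [0.8 0.2 0.2] w 85.0
[90.2, 0.7, 0.2, 0.0, -0.002, -0.001] rows 2 yaw 1.493
top 0.125 px [382. 195.] c [ 591.4 -108.7] rect [ 591.7 -108.1] ang 0.088 LxW [182.  29.] z 124 hsv [ 23. 114. 252.]
top 0.125 px [352. 197.] c [586.2 -22.3] rect [586.4 -22.2] ang 0.092 LxW [181.  42.] z 124 hsv [ 25. 102. 254.]
top 0.065 px [322. 175.] c [658.8  62.9] rect [658.4  63.3] ang -1.479 LxW [57. 17.] z 64 hsv [ 26.  24. 253.]
top 0.065 px [324. 202.] c [577.2  56.1] rect [577.5  56.1] ang 0.096 LxW [99. 56.] z 64 hsv [ 25. 104. 254.]
side 0.125 px [318. 177.] c [ 555.  -112.8] rect [ 555.3 -111.5] ang 0.083 LxW [112.  39.] z 125 hsv [ 17. 119. 193.]
side 0.125 px [307. 195.] c [549.7 -26.2] rect [550.7 -25.5] ang 0.076 LxW [113.  52.] z 125 hsv [ 17. 119. 210.]
side 0.065 px [306. 187.] c [ 594.8 -116.5] rect [ 594.7 -116.5] ang 0.088 LxW [91. 13.] z 66 hsv [ 17.  118.  180.5]
side 0.065 px [297. 209.] c [580.3 -16.2] rect [582.  -14.3] ang 0.064 LxW [82. 25.] z 64 hsv [ 17. 119. 215.]
side 0.065 px [323. 213.] c [501.6 -31.4] rect [499.4 -35.6] ang 1.484 LxW [49. 20.] z 65 hsv [ 19.   53.5 108. ]
side 0.065 px [296. 227.] c [550.2  53.5] rect [546.   52.8] ang 0.037 LxW [128.  66.] z 65 hsv [ 17. 119. 209.]
```

The medium blank measures about 4–5 mm toward +y of its partner. That is within the 10 mm limit, but I'll trim it after placing the wide one.

{"name": "step_arm", "arguments": {"motion": [[50, 0.7, 0, 0, 0, 0], [78, 0.7, 0, 0, 0, 0], [89, 0.7, 0, 0, 0, 0], [89, 0.7, 0, 0, 0, 0], [89, 0.7, 0, 0, 0, 0]]}}

```text
clock: 26.0
eef_pos: [0.4777, 0.4292, 0.02]
tcp_rot: [0.707, 0.029, 0.707, -0.026]
wrist_force: [0.0, -0.4, -1.1]
grip_width: 0.085
```

{"name": "step_arm", "arguments": {"motion": [[0, 0, 0, 0, 0, 0], [0, 0, 0, 0, 0, 0], [0, 0, 0, 0, 0, 0], [0, 0, 0, 0, 0, 0], [0, 0, 0, 0, 0, 0]], "jaw": 0}}

```text
clock: 26.62
eef_pos: [0.4774, 0.429, 0.0196]
tcp_rot: [0.706, 0.028, 0.707, -0.027]
wrist_force: [-0.2, -1.7, 5.7]
grip_width: 0.0547
```

```bash
python3 p.py 477,428,180,1.493 576.3,56.5,180,1.663 
```

```text
t 26.6 p [477.4 429.   19.6] yaw 1.493 q [-0.3   0.88 -0.85  1.68  0.79  0.95  0.04] F [-0.2 -1.7  5.7] w 54.7
[-160.4, -0.6, -0.4, -0.0, -0.0, -0.002] rows 3 yaw 1.493
[-161.3, -363.2, 127.5, -0.17, -0.0, -0.002] rows 7 yaw 1.663
```

{"name": "step_arm", "arguments": {"motion": [[-60, 0, 0, 0, 0, 0], [-120, 0, 0, 0, 0, 0], [-161, -40, 14, 0, 0, 0], [-161, -363, 127, -0.17, 0, -0.002], [-161, -363, 127, -0.17, 0, -0.002], [-161, -363, 127, -0.17, 0, -0.002], [-161, -363, 127, -0.17, 0, -0.002], [-161, -363, 127, -0.17, 0, -0.002], [-161, -363, 127, -0.17, 0, -0.002], [-161, -363, 127, -0.17, 0, -0.002], [-161, -363, 127, -0.17, 0, -0.002], [-161, -363, 127, -0.17, 0, -0.002]]}}

```text
clock: 28.12
eef_pos: [0.5752, 0.0583, 0.1789]
tcp_rot: [0.706, -0.033, 0.707, 0.034]
wrist_force: [0.2, 0.1, -2.0]
grip_width: 0.0544
```

```bash
python3 p.py 576.3,56.5,110,1.663 576.3,56.5,105,1.663;  python3 - <<'E'
from h import *
for n in("top","side"):
    im,d=camera(n);cv2.imwrite(f"pics/{n}5.png",im)
    show(n,im,d,.125,.01)
cv2.imwrite("pics/crop5.png",np.hstack([cv2.resize(cv2.imread("pics/top5.png")[130:260,270:440],(400,306),interpolation=2),cv2.resize(cv2.imread("pics/side5.png")[120:273,190:390],(400,306),interpolation=2)]))
E
```

```text
t 28.1 p [575.2  58.3 178.9] yaw 1.666 q [ 0.49  0.68 -1.1   1.7   0.65  1.18  0.89] F [ 0.2  0.1 -2. ] w 54.4
[68.9, -1.9, 1.0, 0.003, -0.001, -0.001] rows 2 yaw 1.663
[73.9, -1.9, 1.0, 0.003, -0.001, -0.001] rows 2 yaw 1.663
top 0.125 px [381. 181.] c [ 633.3 -105.8] rect [ 627.7 -105.4] ang 0.132 LxW [100.  28.] z 124 hsv [ 23. 118. 250.]
side 0.125 px [316. 176.] c [ 561.3 -112.1] rect [ 562.  -110.4] ang 0.079 LxW [128.  39.] z 125 hsv [ 17. 114. 105.]
side 0.125 px [322. 198.] c [503.8 -33. ] rect [501.4 -29.2] ang -1.258 LxW [55. 18.] z 125 hsv [ 20.  50. 106.]
```

View pics/crop5.png

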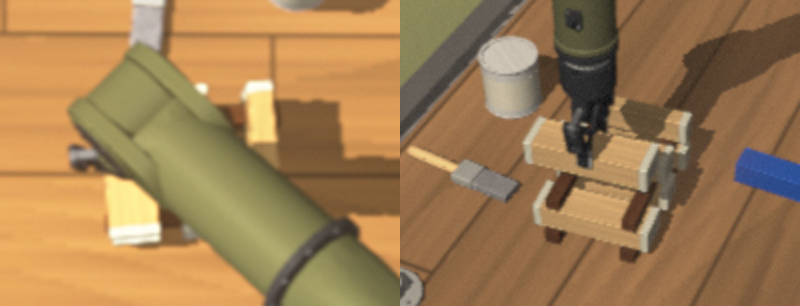

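The crop shows the wide blank held level above its partner, with both stickers below it. Lowering.

{"name": "step_arm", "arguments": {"motion": [[30, -1, 1, 0.003, 0, 0], [50, -1, 1, 0.003, 0, 0], [62, -1, 1, 0.003, 0, 0], [68, -1, 1, 0.003, 0, 0], [72, -1, 1, 0.003, 0, 0], [73.5, -1, 1, 0.003, 0, 0], [73.5, -1, 1, 0.003, 0, 0], [73.5, -1, 1, 0.003, 0, 0]]}}

```text
clock: 29.22
eef_pos: [0.5768, 0.0557, 0.1054]
tcp_rot: [0.706, -0.031, 0.707, 0.031]
wrist_force: [0.1, 0.0, -2.3]
grip_width: 0.0548
```

{"name": "step_arm", "arguments": {"motion": [[0.5, 0, 0, 0, 0, 0], [0.5, 0, 0, 0, 0, 0]]}}

```text
clock: 29.48
eef_pos: [0.5767, 0.0557, 0.1047]
tcp_rot: [0.706, -0.032, 0.707, 0.032]
wrist_force: [-0.4, -0.2, -2.4]
grip_width: 0.0546
```

{"name": "step_arm", "arguments": {"motion": [[0.7, 0.5, 0, 0, 0, 0], [1, 0.5, 0, 0, 0, 0], [1, 0.5, 0, 0, 0, 0]]}}

```text
clock: 29.85
eef_pos: [0.5767, 0.0557, 0.1046]
tcp_rot: [0.706, -0.032, 0.707, 0.031]
wrist_force: [-2.6, -3.5, 7.6]
grip_width: 0.0546
```

{"name": "step_arm", "arguments": {"motion": [[0, 0, 0, 0, 0, 0], [0, 0, 0, 0, 0, 0], [0, 0, 0, 0, 0, 0], [-30, 0, 0, 0, 0, 0], [-80, 0, 0, 0, 0, 0], [-115, 0, 0, 0, 0, 0]], "jaw": 66}}

```text
clock: 30.6
eef_pos: [0.577, 0.0568, 0.2205]
tcp_rot: [0.706, -0.031, 0.707, 0.032]
wrist_force: [0.4, -0.1, -0.1]
grip_width: 0.066
```

{"name": "step_arm", "arguments": {"motion": [[0, 150, -60, 0, 0, 0], [0, 250, -120, 0, 0, 0], [0, 250, -120, 0, 0, 0], [0, 250, -120, 0, 0, 0], [0, 250, -120, 0, 0, 0], [0, 250, -120, 0, 0, 0]]}}

```text
clock: 31.35
eef_pos: [0.4332, 0.2969, 0.2193]
tcp_rot: [0.706, -0.033, 0.707, 0.034]
wrist_force: [0.3, -0.7, 0.2]
grip_width: 0.0659
```

```bash
python3 p.py;  python3 - <<'E'
from h import *
for n in("top","side"):
    im,d=camera(n);cv2.imwrite(f"pics/{n}6.png",im)
    show(n,im,d,.125,.01);
E
```

```text
t 31.4 p [433.2 296.9 219.3] yaw 1.665 q [ 0.06  0.55 -1.12  1.77  0.53  1.17  0.44] F [ 0.3 -0.7  0.2] w 65.9
top 0.125 px [382. 195.] c [ 591.3 -108.6] rect [ 591.8 -108.4] ang 0.086 LxW [181.  29.] z 124 hsv [ 23.  116.  251.5]
top 0.125 px [352. 197.] c [586.2 -22.3] rect [586.2 -22.2] ang 0.095 LxW [181.  42.] z 124 hsv [ 25. 104. 254.]
top 0.125 px [324. 200.] c [576.8  59.5] rect [577.   59.4] ang 0.092 LxW [181.  56.] z 124 hsv [ 25. 104. 254.]
side 0.125 px [322. 178.] c [ 539.7 -114.5] rect [ 541.7 -112.4] ang 0.017 LxW [83. 39.] z 125 hsv [ 17. 119. 191.]
side 0.125 px [318. 197.] c [518.3 -30.9] rect [517.2 -31.6] ang -0.776 LxW [57. 43.] z 125 hsv [ 17. 117. 205.]
side 0.125 px [265. 206.] c [641.6  68. ] rect [635.5  64. ] ang -0.901 LxW [70. 48.] z 125 hsv [ 17.  118.5 202. ]
side 0.125 px [314. 216.] c [495.9  47. ] rect [494.1  52.5] ang -1.309 LxW [63. 23.] z 125 hsv [ 21.  48. 197.]
```

View pics/side6.png

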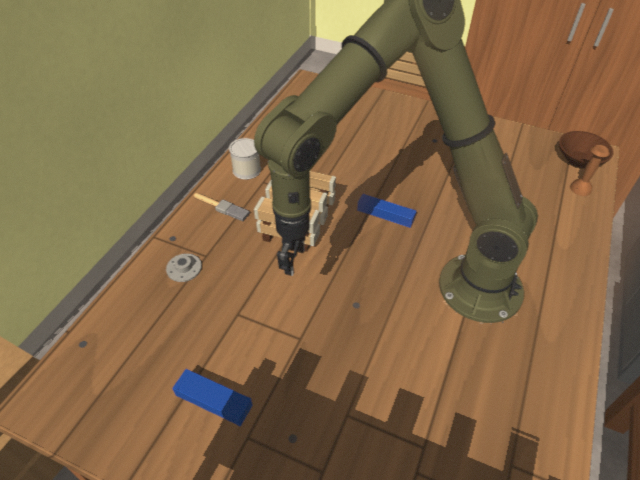

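The side view shows the pile built and the arm hiding part of it. I'll move the arm to the far right for a clear check from both cameras.

{"name": "step_arm", "arguments": {"motion": [[-20, -695, -50, 0, 0, 0], [-20, -695, -50, 0, 0, 0], [-20, -695, -50, 0, 0, 0], [-20, -695, -50, 0, 0, 0], [-20, -695, -50, 0, 0, 0], [-20, -695, -50, 0, 0, 0], [-20, -695, -50, 0, 0, 0], [-20, -695, -50, 0, 0, 0], [-20, -695, -50, 0, 0, 0], [-20, -695, -50, 0, 0, 0], [-20, -695, -50, 0, 0, 0], [-20, -695, -50, 0, 0, 0]]}}

```text
clock: 32.95
eef_pos: [0.444, -0.4092, 0.2368]
tcp_rot: [0.705, -0.027, 0.708, 0.028]
wrist_force: [-0.7, 0.9, -0.5]
grip_width: 0.066
```

```bash
python3 p.py;  python3 - <<'E'
from h import *
for n in("top","side"):
    im,d=camera(n);cv2.imwrite(f"pics/{n}7.png",im)
    show(n,im,d,.125,.01)
    if n=="side":
        show(n,im,d,.085,.008,amin=15);show(n,im,d,.065,.01)
        W,_,_=world(n,d)
        # left (+y) and near (-x) faces: compare upper vs lower course, in frame coordinates
        C=np.array([584.1,-27.4])/1000;a=.092;u=np.array([np.cos(a),np.sin(a)]);v=np.array([-u[1],u[0]])
        P=W[...,:2]-C;X=P@u*1000;Y=P@v*1000;Z=W[...,2]*1000
        for nm,y0,w in(("wide",84,56),("med",0,42),("nar",-84,28)):
            for lo,hi,t in((30,60,"low"),(90,120,"up")):
                e=(d>0)&(Z>lo)&(Z<hi)&(abs(Y-y0)<w/2-6)&(X<-70)&(X>-110)
                f=(d>0)&(Z>lo)&(Z<hi)&(abs(X)<75)&(abs(Y-y0-w/2)<13)
                print(nm,t,"near end x %.1f n%d"%(np.median(X[e]) if e.any() else 0,e.sum()),"left face y %.1f (exp %.0f) n%d"%(np.median(Y[f]) if f.any() else 0,y0+w/2,f.sum()))
cv2.imwrite("pics/crop7.png",np.hstack([cv2.resize(cv2.imread("pics/top7.png")[130:260,270:440],(400,306),interpolation=2),cv2.resize(cv2.imread("pics/side7.png")[140:293,200:400],(400,306),interpolation=2)]))
E
```

```text
t 33.0 p [ 444.  -409.2  236.8] yaw 1.649 q [ 1.36  0.71 -1.22  1.54  0.67  1.38  1.72] F [-0.7  0.9 -0.5] w 66.0
top 0.125 px [382. 195.] c [ 591.6 -108.6] rect [ 591.6 -108.1] ang 0.091 LxW [182.  29.] z 124 hsv [ 22. 122. 248.]
top 0.125 px [352. 197.] c [586.1 -22.2] rect [586.1 -22.2] ang 0.093 LxW [182.  42.] z 124 hsv [ 24. 112. 252.]
top 0.125 px [324. 200.] c [576.8  59.4] rect [577.1  59.5] ang 0.090 LxW [180.  56.] z 124 hsv [ 24. 113. 252.]
side 0.125 px [307. 174.] c [ 589.3 -109.9] rect [ 590.1 -108.1] ang 0.080 LxW [183.  39.] z 125 hsv [ 17. 119. 180.]
side 0.125 px [296. 192.] c [584.  -23.6] rect [585.  -22.5] ang 0.082 LxW [184.  51.] z 125 hsv [ 17. 119. 195.]
side 0.125 px [287. 211.] c [575.3  58.4] rect [575.9  59.7] ang 0.093 LxW [183.  65.] z 125 hsv [ 17. 120. 195.]
side 0.085 px [247. 158.] c [ 820.7 -141.7] rect [ 819.7 -143.2] ang 0.759 LxW [69. 26.] z 85 hsv [ 18.  32. 155.]
side 0.085 px [289. 181.] c [647.8 -98.3] rect [645.3 -97.3] ang 0.110 LxW [62. 22.] z 89 hsv [ 16. 119. 154.]
side 0.085 px [307. 184.] c [ 589.5 -106.8] rect [ 587.5 -107.4] ang 0.
[... 396 characters left out ...]
5 px [249. 163.] c [ 817.9 -146.1] rect [ 815.3 -152.1] ang 0.989 LxW [79. 33.] z 64 hsv [ 20.   48.  156.5]
side 0.065 px [306. 187.] c [ 596.9 -116.3] rect [ 597.7 -116.2] ang 0.086 LxW [96. 13.] z 67 hsv [ 17. 119. 166.]
side 0.065 px [288. 229.] c [566.9  72.2] rect [570.1  74.1] ang 0.160 LxW [193.  38.] z 65 hsv [ 17. 119. 179.]
wide low near end x -88.4 n52 left face y 105.9 (exp 112) n318
wide up near end x -88.5 n32 left face y 109.6 (exp 112) n348
med low near end x -87.9 n40 left face y 14.5 (exp 21) n2
med up near end x -87.3 n24 left face y 19.7 (exp 21) n322
nar low near end x -81.8 n30 left face y -76.3 (exp -70) n13
nar up near end x -87.5 n20 left face y -74.0 (exp -70) n321
```

View pics/crop7.png

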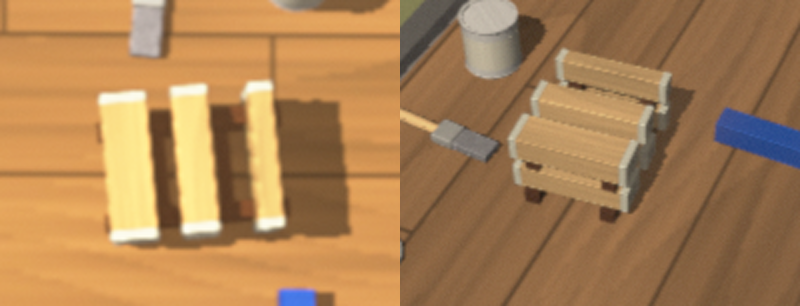

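The pile is complete. Residuals from both views are wide +3.6 mm, medium +4.8 mm and narrow +2 mm sideways, and 2.5 mm or less lengthwise, all inside the limits. One last check that the stickers and lower course stayed put.

```bash
python3 - <<'E'
from h import *
C=np.array([584.1,-27.4])/1000;a=.092;u=np.array([np.cos(a),np.sin(a)]);v=np.array([-u[1],u[0]])
def fr(n,d):
    W,_,_=world(n,d);P=W[...,:2]-C;return P@u*1000,P@v*1000,W[...,2]*1000
im,d=camera("top");X,Y,Z=fr("top",d)
m=(d>0)&(abs(Z-85)<9)&(abs(X)<90)&(abs(Y)<130)
for s in(1,-1):
    k=m&(s*X>35);print("sticker",s,"x %.1f"%np.mean([np.percentile(X[k],5),np.percentile(X[k],95)]),"y range",np.percentile(Y[k],[1,99]).round(1),"z %.1f"%np.median(Z[k]),"slope %.3f"%np.polyfit(Y[k],X[k],1)[0],k.sum())
im2,d2=camera("side")
for t,dd in(("start",np.load("side0.npy")),("now",d2)):
    X,Y,Z=fr("side",dd)
    for nm,y0,w in(("wide",84,56),("med",0,42),("nar",-84,28)):
        e=(dd>0)&(Z>30)&(Z<60)&(abs(Y-y0)<w/2-6)&(X<-70)&(X>-110)
        f=(dd>0)&(Z>30)&(Z<60)&(abs(X)<75)&(abs(Y-y0-w/2)<13)
        r=(dd>0)&(Z>30)&(Z<60)&(X<-80)&(X>-100)&(abs(Y-y0)<w/2+12)
        print(t,nm,"end x %.1f"%np.median(X[e]),"end-face y %s"%np.percentile(Y[r],[5,50,95]).round(1),"left face y %.1f n%d"%(np.median(Y[f]) if f.any() else 0,f.sum()))
E
```

```text
sticker 1 x 58.5 y range [-107.3   56.1] z 83.8 slope 0.012 225
sticker -1 x -61.2 y range [-104.4   59.9] z 84.8 slope -0.022 229
start wide end x -88.7 end-face y [ 57.8  95.5 107.7] left face y 105.9 n321
start med end x -88.4 end-face y [-21.8   8.8  17.1] left face y 15.0 n314
start nar end x -86.8 end-face y [-104.9  -79.   -72.1] left face y -76.1 n309
now wide end x -88.4 end-face y [ 59.3  93.2 108.9] left face y 105.7 n321
now med end x -88.6 end-face y [-22.6   9.   16.9] left face y 12.7 n1
now nar end x -83.3 end-face y [-105.3  -80.2  -73.6] left face y -76.5 n14
```

```bash
python3 -c "
from cell import job;print(job.hand_in())"
```

```text
the job is handed in; nothing more can be done
None
```

The second course is built and the job was handed in at about 33 s of the 128 s allowed. I laid both stickers over the bearers, then set the narrow, medium and wide blanks over their own-width partners. The blue look-alikes were not touched. The arm stood clear, at about (444, -409, 237) mm, at hand-in.

| Part | Last check | Limit |
|---|---|---|
| Stickers, across bearer | within 2 mm of the centre lines | 12 mm |
| Stickers, along bearer | about 3 mm off, from the one visible end of each | 15 mm |
| Sticker angle | about 0.02 rad off | 0.14 rad |
| Wide blank, sideways | about 3.6 mm off | 10 mm |
| Medium blank, sideways | about 4.8 mm off | 10 mm |
| Narrow blank, sideways | about 2 mm off | 10 mm |
| All three blanks, lengthwise | at most 2.5 mm off | 12 mm |

- **Heights:** the blank tops read 124–125 mm and the sticker tops 84–85 mm, as expected.
- **Lower course:** the clearly visible faces agree with the start to within about 2 mm. The narrow lower blank's end face read 3.5 mm different, but it is now half hidden, so I don't trust that reading.
- **Worst fit:** all three blanks ended slightly toward +y, though the arm read on target when it released the medium and wide ones. I had planned to trim the medium one, but left it because a nudge risked more than it would gain.

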